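# Open the twist-lock weight canister in its bench bracket

## Robot

A 6-joint arm with a two-finger parallel gripper is mounted at the origin on a cart in front of the work surface, level with it; the furniture and walls round the work are solid. World frame = base frame: x ahead of the robot, y to its left, z up, the work surface at z = 0. Lengths are in mm, angles in rad, forces in N, time in s.
With the tool pointing down it reaches from about 350 to 975 mm from the base axis. Payload 7.1 kg.
Tool frame: the origin (TCP) lies between the finger pads; the fingertips stand 19 mm ahead of it and the grasp point (between the pads) is the TCP (ctrl.tcp_to_tips is the distance from the TCP to the fingertips, in mm); z points along the fingers, y is the line along which they close (so a half turn about z gives the same grasp; the last joint's range is limited). The gripper opens to 88 mm and grips with 3 to 60 N. Pads are 20 mm wide; open, the fingers measure 115 mm over their backs; the gripper's body (75 mm by 178 mm) begins 61 mm behind the grasp point.
Start: joints at [-1.336, 0.423, 1.63, -0, 1.089, -0.019], TCP at [156.946, -604.957, 241.675] pointing down, gripper open.
Joint ranges: [-3, 3], [-0.9, 2.11], [0.09, 2.58], [-1.31, 4.45], [0.11, 2.69], [-2.54, 2.54]. Speed limits (rad/s): [2.39, 2.39, 3.01, 3.14, 3.14, 3.14].

## Interface

Orientations are given as a rotation vector (axis times angle).
In Python, from workcell import status, optics, ctrl gives the robot as it stands. The module is installed in compiled form; this text tells all that it offers.
- The arm moves only by the shell command python3 -m inch 'ROWS'. ROWS is JSON, a list that holds one entry, the list of rows, each a list of 7 numbers: the shift along the tool's x, y, z in mm, then the turn, a rotation vector about the tool's x, y, z in rad, then the opening in per cent of the stroke, from 0 (shut) to 100 (fully open). A call has 1 to 20 rows; each row is the pose to reach, as a shift and turn from the pose commanded when the call began, along the tool's axes at that moment; what a row does not reach only later rows make up. A row lasts 1/10 s, in which the tool goes at most 50 mm and 8.59 degrees, less where a joint would pass 70% of its speed; a pose out of reach is approached as far as the arm can. A call with a gripper value outside its range is refused whole. The fingers move at their own pace and stop on an object; the grip force is fixed at half the most. Time passes only in rows, so rows that repeat a pose let the fingers close. It gives the time, the measured TCP pose, the force, the opening and the grip force at its end, in the units of the state.
- status.get_obs(): the state, without advancing time (a new reading comes with each control period).
- optics.get_image(name): name is "scene" or "top"; returns a dict with "frame" (480x640x3 uint8, red, green, blue), "fx", "fy", "cx", "cy" (pixels), "rvec" (rotation vector, rad) and "tvec" (3), from world to camera coordinates, as OpenCV has them. Camera axes: x right, y down, z forward; pixel columns grow to the right and rows downward; lengths in mm; the calibration is good to about 2 mm. A picture is of the moment at which its call begins. There is no depth.
- ctrl.close_job(): hands the job in; it is judged then, once.
The state is a dict: "t": time; "qpos": joint angles; "qvel": joint speeds; "joint_torque": joint torques, N m; "ee_pos": TCP position; "orientation": TCP orientation; "ft_force": force on the tool from outside, world axes, zero at the start; "moment": the same for the moment, N m; "width": finger opening in mm; "grasp_force": force on a finger pad.
Only numpy, scipy, OpenCV 4.12 (cv2) and the standard library are available. Lean on these libraries where they do the work, as an engineer would, in place of code of your own. Each camera call takes 0.05 s, during which the arm holds its last target. There are 200 camera calls.

## Task

Open the canister of shaft tip weights, using the steel bracket on the bench so that the stuck holder does not come along with its cover: keeping the canister shut, slide its square foot along the bench under the bracket's lips until it is fully home against the back stop, then turn the cover anticlockwise (seen from above) until it stops and pull it straight up off the holder. Leave the holder with its weights home in the bracket and stand the cover upright, mouth down, on the open bench clear of the bracket. Feel for the stops instead of wrenching the canister against the bracket, and leave the glue bottles and the tin where they stand.

Things in the scene. Friction and masses are not known exactly. Their poses are not given: they have to be found in the camera images.
- cover_mid (a point): Centre of the canister's grey plastic cover: a cup standing mouth down, 59 mm diameter, 88 mm tall (this point 44 mm above its rim), wall 2.5 mm, closed flat top, 0.18 kg; ribs of 1 mm on its lowest 28 mm, smooth above. z up along its axis; x points to one of two raised pips on its side (one at +x, one at -x). It starts shut on the holder, its rim 6 mm above the bench.
- cover_rim (a point): Centre of the cover's mouth; axes as cover_mid. Bayonet inside: it lets go when the cover's x is parallel to the holder's x (up to 6 degrees short will do; a dead stop comes 1 to 4 degrees past). It starts 40 to 72 degrees clockwise of that, seen from above: turn it anticlockwise that much relative to the holder. Locked, it has about 2 mm of vertical play and cannot come off.
- holder: Aluminium weight holder in the cover, 0.35 kg. Origin at the centre of its foot's underside, z up. The foot is a square plate 74 x 74 x 6 mm, corners rounded to 10 mm, on low plastic glides that slide easily, sides along its x and y (any side may go in first); it sticks out round the cover's base. Dark marks on it at +x and -x show where the cover's pips stand when released.
- holder_top (a point): Top of the six brass weights on the holder's column, 77 mm above the foot's underside, hidden in the cover at first: lift the cover about 80 mm to clear them. A sprung seal sticks the cover to the holder: it drags with about 7 to 13 N and 0.2 N m, enough to lift or turn the free holder along with the cover, and lets go after about 20 mm of pull.
- bracket: Grey steel bracket fixed to the bench. Origin on the bench where the foot's centre is when fully home; x points level into the bracket (mouth to back stop), z up. Two rails 78 mm apart with lips reaching in to 32 mm from the middle line, lip underside 10 mm and top 13 mm above the bench. Back stop's face at x = +37 mm, 14 mm tall. 120 mm wide in y over all.
- bracket_mouth (a point): Middle of the bracket's open mouth, on the bench at x = -61 mm of the bracket; axes as the bracket. The flared mouth is 100 mm wide here and narrows to 78 mm at x = -38 mm, where rails and lips begin; the lips' front ends are bent up as a lead-in. The foot slides in on the bench itself; the lips then keep it from rising more than 4 mm and the rails from turning more than about 5 degrees.
- glue_white_mid (a point): Centre (half-way up) of a small white glue bottle, 27 mm diameter, 55 mm tall, standing; to be left alone.
- glue_blue_mid (a point): Centre (half-way up) of a small blue glue bottle, 27 mm diameter, 60 mm tall, standing; to be left alone.
- red_tin_mid (a point): Centre (half-way up) of a food tin used as a pot, 75 mm diameter, 110 mm tall, standing; to be left alone.
Mind the look-alikes: they are no part of the job. Leave any orange or purple look-alike of the part that bears cover_mid alone.

How it is judged (in metres and radians):
On the way, in this order (a step that is already met when the one before it is completed fails the run):
1. the canister, still shut, has its foot home under the bracket's lips (within 4 mm of the back stop) (x of holder in the frame of bracket between -0.004 and 0.003 m and height (world z) of holder below 0.004 m and horizontal distance between holder and bracket below 0.006 m and z of cover_mid in the frame of holder below 0.054 m and horizontal distance between cover_mid and holder below 0.012 m), for 0.2 s.
2. the cover is clear above the holder, which has stayed under the lips (z of cover_mid in the frame of holder above 0.115 m and height (world z) of holder below 0.006 m and horizontal distance between holder and bracket below 0.01 m), for 0.1 s.
At the end, for the whole second after the job is handed in: The holder rests flat in the bracket, its centre within 8 mm of home; the cover stands mouth down on the bench (height within 4 mm, within 4 degrees of upright), 95 mm or more from the bracket's home point, touching neither bracket nor holder; all released and still (horizontal distance between holder and bracket below 0.008 m and height (world z) of holder below 0.004 m and angle between holder's own z axis and vertical below 0.05 rad and height (world z) of cover_mid between 0.04 and 0.048 m and angle between cover_mid's own z axis and vertical below 0.08 rad and horizontal distance between cover_mid and bracket above 0.095 m and linear speed of holder below 0.01 m/s and contact force between cover and bracket below 0.1 N and contact force between cover and holder below 0.1 N).
It fails at once if the canister is wrenched against the bracket (over 60 N) (contact force between holder and bracket above 60 N).
It fails at once if a glue bottle or the tin is moved by more than 20 mm (distance of any of glue_white_mid, glue_blue_mid, red_tin_mid from where it was at the start of the episode above 0.02 m).
It also fails if it takes over 72 s, if anything falls off the work surface, if the arm or the gripper's body presses on something with over 40 N, if the wrist force passes 120 N, or if a joint passes its speed limit or range.

## Working session

There is one attempt and no reset: what is moved stays moved. The work goes in short steps, Python scripts to look and compute and a shell command to move; the robot and the scene stay as the last step left them, time stands still between calls to the robot, and variables do not carry over. Pictures are saved under pics/ and viewed, at most 10 in all, crops included, and the job is handed in when it is done.

```bash
mkdir -p pics; cat > h.py <<'E'
import numpy as np,cv2
from workcell import status,optics,ctrl
R=lambda v:cv2.Rodrigues(np.array(v,float))[0]
def grab(n,fn):
    im=optics.get_image(n); cv2.imwrite(fn,im['frame'][:,:,::-1]); return im
def proj(im,P):
    p=np.atleast_2d(P)@R(im['rvec']).T+np.array(im['tvec']).ravel()
    return np.c_[p[:,0]/p[:,2]*im['fx']+im['cx'],p[:,1]/p[:,2]*im['fy']+im['cy']]
def ray(im,uv,z):
    uv=np.atleast_2d(uv).astype(float);M=R(im['rvec']);c=-M.T@np.array(im['tvec']).ravel()
    d=np.c_[(uv[:,0]-im['cx'])/im['fx'],(uv[:,1]-im['cy'])/im['fy'],np.ones(len(uv))]@M
    return c+d*((z-c[2])/d[:,2])[:,None]
E
python3 - <<'E'
from h import *
import pickle
for n in("scene","top"):
    im=grab(n,f"pics/{n}0.png"); pickle.dump(im,open(n+"0.pkl","wb"))
    print(n,im['fx'],im['cx'],im['cy'],-R(im['rvec']).T@np.array(im['tvec']).ravel())
print(status.get_obs())
E
```

```text
scene 586.6906287430877 317.27163151771293 241.24266507647138 [139.24355216 623.9888038  790.41592094]
top 579.5316401253107 320.52336183288594 229.08593163333745 [ 420.52002068  145.95145894 1031.13555774]
{'t': 0.1, 'qpos': array([-1.33599031e+00,  4.23794450e-01,  1.63059158e+00,  3.20615621e-05,
        1.08857755e+00, -1.90050853e-02]), 'qvel': array([-0.00133084, -0.00263597, -0.00286106, -0.00061648,  0.00051557,
       -0.00061575]), 'joint_torque': array([-2.22743279e-04, -5.45612347e+01, -2.74324107e+01,  6.45711785e-02,
        1.88108470e-02, -3.95429652e-05]), 'ee_pos': array([ 156.85634356, -604.51860531,  240.96929687]), 'orientation': array([-3.11497681e+00, -3.97420188e-01,  1.87481681e-04]), 'ft_force': array([0.94108424, 0.10738302, 0.17288317]), 'moment': array([-0.01004828, -0.04131942, -0.00069275]), 'grasp_force': 0.0, 'width': 87.72500484590788}
```

View pics/scene0.png

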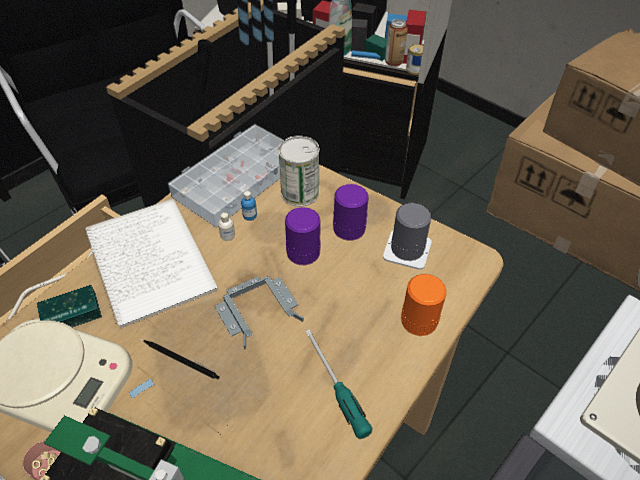

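View pics/top0.png

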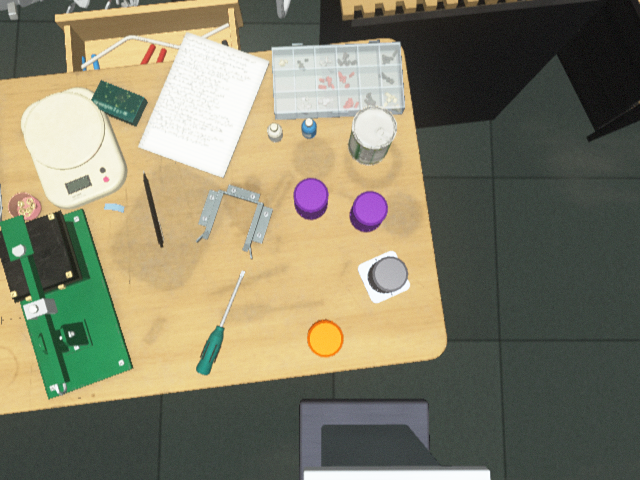

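Candidates: the grey canister with a square foot at top (388,275) / scene (411,232); purple look-alikes at top (311,198) and (370,211); an orange one at (325,338). I choose the grey one. The bracket is at top (236,215), and its mouth opens down-image.

```bash
python3 - <<'E'
from h import *
import pickle
s=pickle.load(open("scene0.pkl","rb"));t=pickle.load(open("top0.pkl","rb"))
def crop(im,x,y,w,h,W,H): return cv2.resize(im['frame'][y:y+h,x:x+w,::-1],(W,H),interpolation=cv2.INTER_CUBIC)
a=crop(t,350,240,80,60,400,300);b=crop(t,190,178,90,67,400,300)
c=crop(s,370,195,80,80,400,300) if 0 else crop(s,370,195,80,75,400,300)
d=crop(s,210,270,100,75,400,300)
cv2.imwrite("pics/crop.png",np.vstack([np.hstack([a,b]),np.hstack([c,d])]))
print(ray(t,[[388,275],[311,198],[370,211],[325,338]],94).round(),ray(t,[[240,187],[202,238],[248,250]],10).round())
print(ray(t,[[275,132],[309,128],[372,135]],50).round(), ray(t,[[0,0],[639,0],[0,479],[639,479]],0).round())
E
```

```text
[[476.  21.  94.]
 [603. 146.  94.]
 [581.  49.  94.]
 [376. 123.  94.]] [[639. 273.  10.]
 [546. 339.  10.]
 [525. 257.  10.]]
[[728. 209.  50.]
 [736. 150.  50.]
 [724.  39.  50.]] [[ 999.  732.    0.]
 [1009. -483.    0.]
 [ 139.  667.    0.]
 [ 134. -416.    0.]]
```

View pics/crop.png

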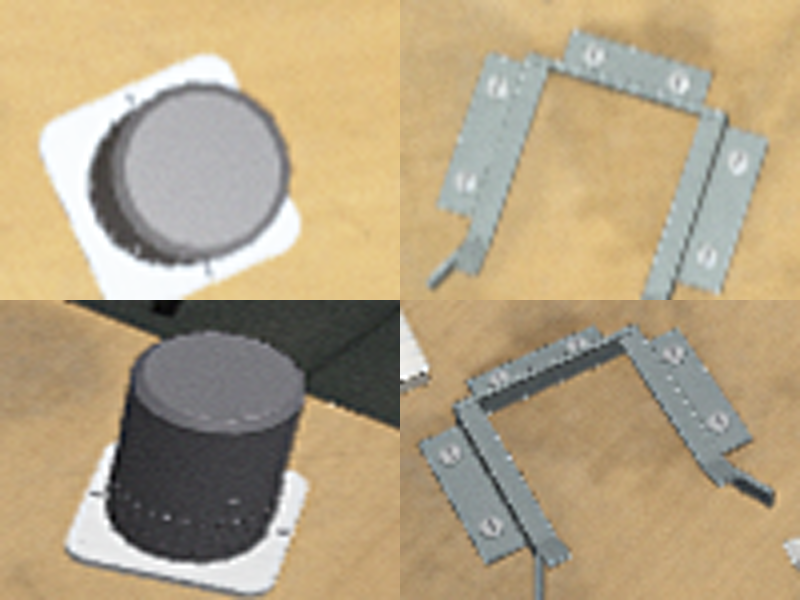

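Confirmed: a grey cover on a white square foot with dark marks at top px (375.6,260) and (391.6,293). Next I'll fit the holder and bracket poses and check them with an overlay.

```bash
cat > fit.py <<'E'
from h import *
import pickle
from scipy.optimize import least_squares
s=pickle.load(open("scene0.pkl","rb"));t=pickle.load(open("top0.pkl","rb"))
T=lambda x,y:(190+(x-400)*90/400,178+y*67/300)
S=lambda x,y:(210+(x-400)/4,270+(y-300)/4)
obs=[(t,T(546,75),1,32,13),(t,T(492,240),1,32,13),(t,T(704,118),1,-32,13),(t,T(652,290),1,-32,13),
 (t,T(570,70),0,37,14),(t,T(695,104),0,37,14),
 (s,S(484,408),1,32,13),(s,S(562,542),1,32,13),(s,S(622,348),1,-32,13),(s,S(706,475),1,-32,13),(s,S(490,396),0,37,14),(s,S(615,345),0,37,14)]
W=[(ray(i,u,z)[0,:2],k,v) for i,u,k,v,z in obs]
def res(p):
    c,sn=np.cos(p[2]),np.sin(p[2])
    return [([c*(q[0]-p[0])+sn*(q[1]-p[1]),-sn*(q[0]-p[0])+c*(q[1]-p[1])])[k]-v for q,k,v in W]
r=least_squares(res,[590,290,-.25]);print("bracket",r.x,np.round(r.fun,1))
ma=ray(t,[[375.6,260],[391.6,293]],6);mb=ray(s,[[389,243.3],[426.6,253]],6);print(ma,mb)
# foot mask in top
hsv=cv2.cvtColor(t['frame'],cv2.COLOR_RGB2HSV);m=((hsv[...,1]<60)&(hsv[...,2]>200)).astype(np.uint8);m[:240]=0;m[310:]=0;m[:,:345]=0;m[:,430:]=0
ys,xs=np.nonzero(m);q=ray(t,np.c_[xs,ys],6)[:,:2].astype(np.float32);print("foot rect",cv2.minAreaRect(q))
hsv=cv2.cvtColor(s['frame'],cv2.COLOR_RGB2HSV);m=((hsv[...,1]<60)&(hsv[...,2]>180)).astype(np.uint8);m[:225]=0;m[275:]=0;m[:,:375]=0;m[:,440:]=0
ys,xs=np.nonzero(m);q=ray(s,np.c_[xs,ys],6)[:,:2].astype(np.float32);print("foot rect s",cv2.minAreaRect(q))
def outl(im,pts,M):
    uv=proj(im,pts);return [tuple(int(v) for v in (M@[u,w,1])) for u,w in uv]
def draw(p,h,fn):
    out=[]
    for im,(x,y,w,hh) in ((t,(190,178,90,67)),(s,(210,270,100,75)),(t,(345,235,90,67)),(s,(365,200,90,80))):
        c=cv2.resize(im['frame'][y:y+hh,x:x+w,::-1],(400,300),interpolation=cv2.INTER_CUBIC);M=np.array([[400/w,0,-x*400/w],[0,300/hh,-y*300/hh]])
        def poly(P,pp,z,col):
            P=np.array(P,float);cc,ss=np.cos(pp[2]),np.sin(pp[2]);G=np.c_[pp[0]+cc*P[:,0]-ss*P[:,1],pp[1]+ss*P[:,0]+cc*P[:,1],np.full(len(P),z)]
            cv2.polylines(c,[np.array(outl(im,G,M))],False,col,1)
        for sg in(1,-1): poly([[-38,39*sg],[37,39*sg],[37,32*sg],[-38,32*sg],[-38,39*sg],[-61,50*sg]],p,13,(0,0,255))
        poly([[37,-39],[37,39]],p,14,(0,255,0))
        poly([[37,37],[37,-37],[-37,-37],[-37,37],[37,37]],h,6,(255,0,0));poly([[-37,0],[37,0]],h,6,(255,0,255))
        poly([[29.5*np.cos(a),29.5*np.sin(a)] for a in np.linspace(0,6.3,40)],h,94,(0,255,255))
        out.append(c)
    cv2.imwrite(fn,np.vstack([np.hstack(out[:2]),np.hstack(out[2:])]))
d=(ma[0]-ma[1]);c=(ma.mean(0)+mb.mean(0))/2
h=[c[0],c[1],np.arctan2(d[1],d[0])];print("holder",h)
if __name__=="__main__": draw(r.x,h,"pics/ov.png")
E
python3 fit.py
```

```text
bracket [ 5.81132969e+02  2.83190976e+02 -2.96413760e-01] [-0.5 -0.9 -2.3 -3.7  2.7  4.3  0.9  1.6  2.6  2.4 -2.4 -4.6]
[[508.05249002  30.93333805   6.        ]
 [449.77599223   3.47679065   6.        ]] [[507.52916999  33.80727165   6.        ]
 [445.43641026   6.67678243   6.        ]]
foot rect ((478.8785705566406, 17.71984100341797), (76.45309448242188, 75.16078186035156), 23.873043060302734)
foot rect s ((477.5399475097656, 20.472637176513672), (74.95611572265625, 74.04161834716797), 24.5833740234375)
holder [np.float64(477.69851562578503), np.float64(18.723545695468708), np.float64(0.44029643680466224)]
```

View pics/ov.png

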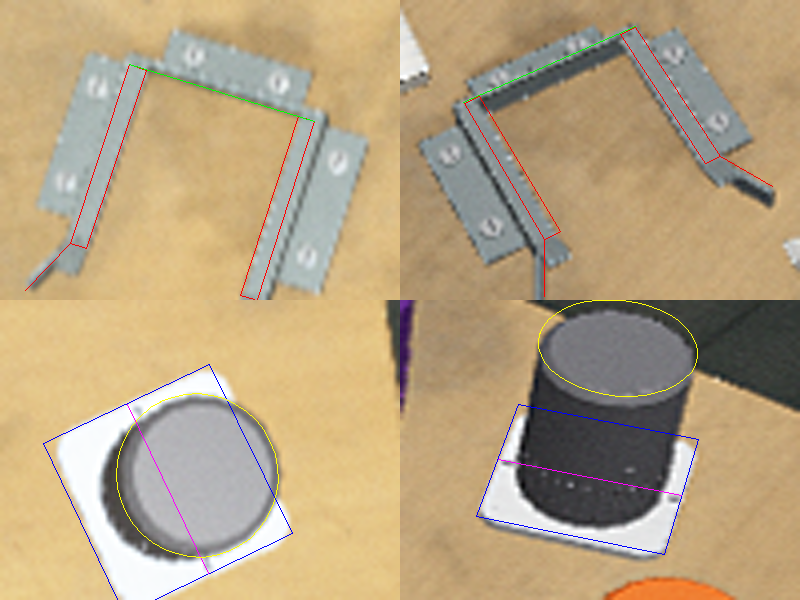

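The overlay fits both objects to about 3 mm: holder at (478,19), yaw 0.44, and bracket at (581,283), yaw -0.296. I'll approach with tool yaw 0, which keeps the pads away from the pips.

```bash
python3 -m inch '[[[468,-523,70,0,0,0.253,100],[468,-523,70,0,0,0.253,100],[468,-523,70,0,0,0.253,100],[468,-523,70,0,0,0.253,100],[468,-523,70,0,0,0.253,100],[468,-523,70,0,0,0.253,100],[468,-523,70,0,0,0.253,100],[468,-523,70,0,0,0.253,100],[468,-523,70,0,0,0.253,100],[468,-523,70,0,0,0.253,100],[468,-523,70,0,0,0.253,100],[468,-523,70,0,0,0.253,100],[468,-523,70,0,0,0.253,100],[468,-523,70,0,0,0.253,100],[468,-523,70,0,0,0.253,100],[468,-523,70,0,0,0.253,100],[468,-523,70,0,0,0.253,100],[468,-523,70,0,0,0.253,100],[468,-523,70,0,0,0.253,100],[468,-523,70,0,0,0.253,100]]]'; cat > look.py <<'E'
import sys
from h import *
n,x,y,w,hh,fn=sys.argv[1],*map(int,sys.argv[2:6]),sys.argv[6]
im=optics.get_image(n);cv2.imwrite(fn,cv2.resize(im['frame'][y:y+hh,x:x+w,::-1],(640,480),interpolation=cv2.INTER_CUBIC))
E
python3 look.py scene 340 140 160 120 pics/a.png
```

```text
t: 2.1
ee_pos: [478.4, 17.8, 171.9]
orientation: [3.142, -0.001, 0.0]
ft_force: [1.0, 0.2, -0.2]
width: 88.1
grasp_force: 0.0
```

View pics/a.png

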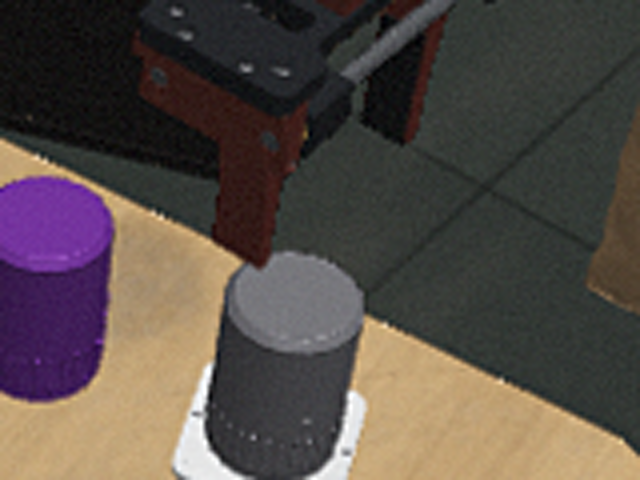

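The gripper is above the grey cover, with the near finger on its +y side. Descend and grip.

```bash
python3 -m inch '[[[0,-1,40,0,0,0,100],[0,-1,80,0,0,0,100],[0,-1,105,0,0,0,100],[0,-1,112,0,0,0,100],[0,-1,112,0,0,0,100],[0,-1,112,0,0,0,60],[0,-1,112,0,0,0,30],[0,-1,112,0,0,0,30],[0,-1,112,0,0,0,30],[0,-1,112,0,0,0,30],[0,-1,112,0,0,0,30],[0,-1,112,0,0,0,30],[0,-1,112,0,0,0,30],[0,-1,112,0,0,0,30]]]'
```

```text
t: 3.55
ee_pos: [479.3, 19.8, 60.5]
orientation: [3.142, 0.001, 0.002]
ft_force: [-0.6, -1.3, 7.9]
width: 59.3
grasp_force: 30.0
```

```bash
python3 -m inch '[[[0,0,-15,0,0,0,30],[0,0,-35,0,0,0,30],[3,-40,-40,0,0,-0.1,30],[6,-85,-40,0,0,-0.24,30],[9,-130,-40,0,0,-0.38,30],[13,-175,-40,0,0,-0.52,30],[16,-220,-40,0,0,-0.66,30],[19,-260,-40,0,0,-0.8,30],[20,-280,-40,0,0,-0.85,30],[20,-288,-40,0,0,-0.85,30],[20,-288,-40,0,0,-0.85,30],[20,-288,-40,0,0,-0.85,30]]]'; python3 - <<'E'
from h import *
import pickle
for n in("scene","top"): pickle.dump(grab(n,f"pics/{n}1.png"),open(n+"1.pkl","wb"))
a=cv2.imread("pics/scene1.png")[220:370,180:380];b=cv2.imread("pics/top1.png")[170:290,170:330]
cv2.imwrite("pics/b.png",np.hstack([cv2.resize(i,(400,300),interpolation=cv2.INTER_CUBIC) for i in(a,b)]))
E
```

```text
t: 4.75
ee_pos: [497.7, 306.3, 99.2]
orientation: [2.862, 1.294, -0.003]
ft_force: [0.1, -0.7, -6.1]
width: 59.6
grasp_force: 30.0
```

View pics/b.png

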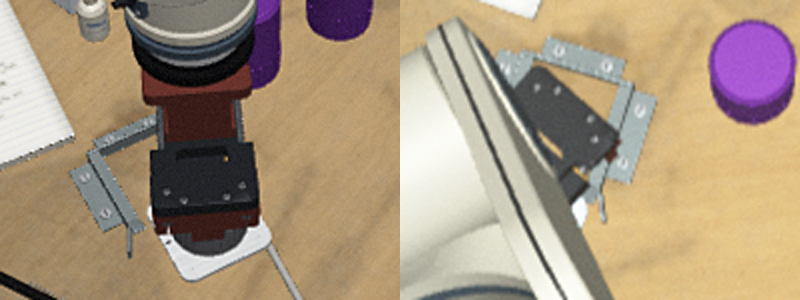

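The foot hangs level just outside the mouth. I'll check its predicted corners against scene crop (190,280) and (272,240).

```bash
python3 - <<'E'
from h import *
import pickle
im=pickle.load(open("scene1.pkl","rb"))
for z in(44,46):
  for y in (-.296,):
    c,s=np.cos(y),np.sin(y)
    P=np.array([[498+c*a-s*b,306.5+s*a+c*b,z] for a,b in((-37,37),(-37,-37),(37,37))])
    print(((proj(im,P)-[180,220])*2).round())
E
python3 - <<'E'
import cv2
a=cv2.imread("pics/scene1.png")[310:370,240:320]
cv2.imwrite("pics/c.png",cv2.resize(a,(800,600),interpolation=cv2.INTER_CUBIC))
E
```

```text
[[185. 281.]
 [274. 237.]
 [140. 206.]]
[[185. 280.]
 [274. 235.]
 [140. 205.]]
```

View pics/c.png

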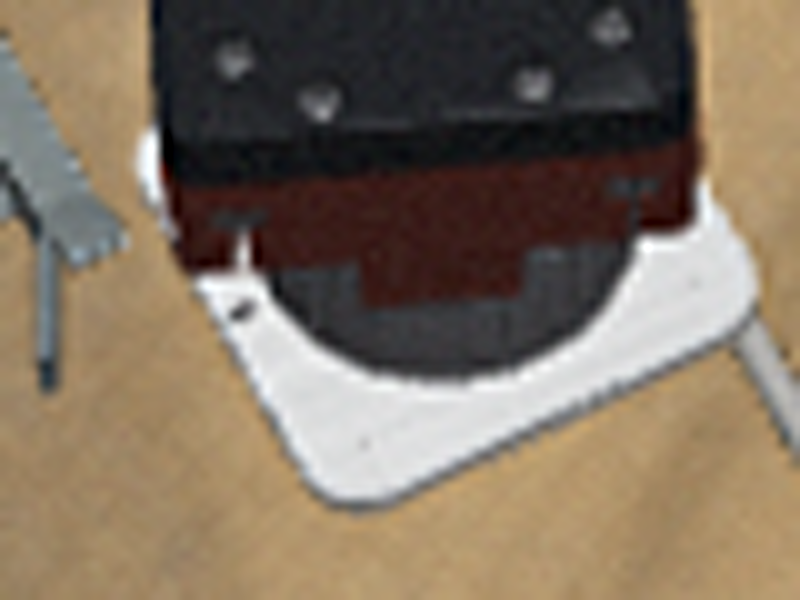

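The foot's yaw matches the prediction and it is centred to about 2 mm. Lower it gently.

```bash
python3 -m inch '[[[1,-1,20,0,0,0,30],[1,-1,33,0,0,0,30],[1,-1,36,0,0,0,30],[1,-1,38,0,0,0,30],[1,-1,39,0,0,0,30],[1,-1,39,0,0,0,30]]]'
```

```text
t: 5.45
ee_pos: [502.2, 311.9, 64.9]
orientation: [-2.86, -1.294, -0.016]
ft_force: [-4.1, 8.1, 21.3]
width: 59.1
grasp_force: 30.0
```

Contact came about 4 mm high, so the foot is on either the bent-up lead-ins or the screwdriver tip. Lift and locate the screwdriver.

```bash
python3 -m inch '[[[0,0,-10,0,0,0,30],[0,0,-20,0,0,0,30],[0,0,-20,0,0,0,30],[0,0,-20,0,0,0,30]]]'; python3 - <<'E'
from h import *
import pickle
s=pickle.load(open("scene0.pkl","rb"));t=pickle.load(open("top0.pkl","rb"))
q=np.vstack([ray(s,[[308,331],[334,385],[365,430]],4),ray(t,[[243,272],[223,328],[204,372]],4)])
c,sn=np.cos(-.296),np.sin(-.296)
for w in q:
  d=w[:2]-[581,283];print(w.round(),(c*d[0]+sn*d[1]).round(1),(-sn*d[0]+c*d[1]).round(1))
i=lambda f,a,b,x,y:cv2.resize(cv2.imread(f)[b:b+y,a:a+x],(400,300),interpolation=cv2.INTER_CUBIC)
optics_im=grab("scene","pics/scene2.png")
cv2.imwrite("pics/d.png",np.hstack([i("pics/scene0.png",240,280,100,75),i("pics/scene2.png",240,280,100,75)]))
E
```

```text
t: 5.85
ee_pos: [498.1, 308.5, 80.4]
orientation: [2.862, 1.295, -0.001]
ft_force: [0.1, -0.4, -6.0]
width: 59.3
grasp_force: 30.0
[488. 263.   4.] -82.9 -45.8
[397. 305.   4.] -182.8 -32.9
[319. 327.   4.] -263.0 -34.5
[487. 266.   4.] -85.1 -44.0
[389. 299.   4.] -188.1 -40.8
[314. 330.   4.] -268.7 -33.0
```

View pics/d.png

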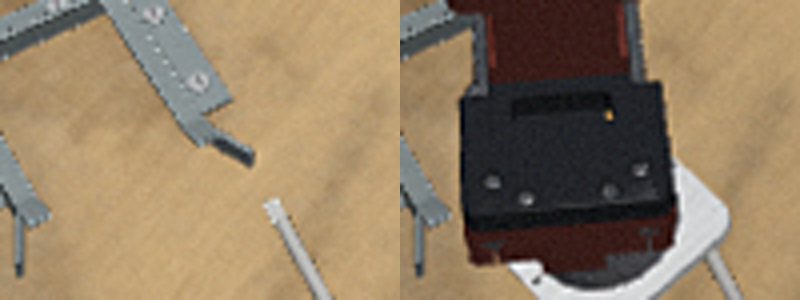

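The foot's front edge was on the bent-up lead-ins. I'll back off 12 mm, bias 2 mm away from the screwdriver, and lower again.

```bash
python3 -m inch '[[[-3,-12,0,0,0,0,30],[-3,-12,0,0,0,0,30],[-3,-12,10,0,0,0,30],[-3,-12,15,0,0,0,30],[-3,-12,17,0,0,0,30],[-3,-12,18,0,0,0,30],[-3,-12,18,0,0,0,30]]]'
```

```text
t: 6.6
ee_pos: [487.4, 314.8, 62.7]
orientation: [2.862, 1.296, -0.0]
ft_force: [-0.7, -0.4, -4.3]
width: 58.9
grasp_force: 30.0
```

```bash
python3 -m inch '[[[0,0,1,0,0,0,30],[0,0,1,0,0,0,30],[0,0,2,0,0,0,30],[0,0,2,0,0,0,30]]]'
```

```text
t: 7.0
ee_pos: [487.6, 314.9, 61.8]
orientation: [2.862, 1.296, 0.001]
ft_force: [-4.3, -4.2, 11.5]
width: 58.5
grasp_force: 30.0
```

```bash
python3 -m inch '[[[0,0,-1,0,0,0,30],[2,5,-1,0,0,0,30],[4,10,-1,0,0,0,30],[6,15,-1,0,0,0,30],[8,20,-1,0,0,0,30],[10,25,-1,0,0,0,30],[12,30,-1,0,0,0,30],[12,30,-1,0,0,0,30]]]'
```

```text
t: 7.8
ee_pos: [513.7, 304.0, 60.9]
orientation: [-2.861, -1.291, 0.014]
ft_force: [-16.9, 6.4, 8.9]
width: 58.8
grasp_force: 30.0
```

```bash
python3 -m inch '[[[-2,-5,0,0,0,0,30],[-5,-11,0,0,0,0,30],[-5,-11,0,0,0,0,30],[-5,-11,0,0,0,0,50],[-5,-11,0,0,0,0,80],[-5,-11,0,0,0,0,80],[-5,-11,0,0,0,0,80]]]'; python3 - <<'E'
from h import *
grab("scene","pics/scene3.png");grab("top","pics/top3.png")
i=lambda f,a,b,x,y:cv2.resize(cv2.imread(f)[b:b+y,a:a+x],(400,300),interpolation=cv2.INTER_CUBIC)
cv2.imwrite("pics/e.png",np.hstack([i("pics/scene3.png",210,270,100,75),i("pics/top3.png",180,190,100,75)]))
print(status.get_obs()['ft_force'],status.get_obs()['moment'])
E
```

```text
t: 8.5
ee_pos: [506.9, 307.8, 62.1]
orientation: [-2.862, -1.296, -0.002]
ft_force: [0.8, 0.4, 0.2]
width: 70.5
grasp_force: 0.0
[-0.56687123  0.08894106  0.87101786] [-0.00274206  0.00156788 -0.02101518]
```

View pics/e.png

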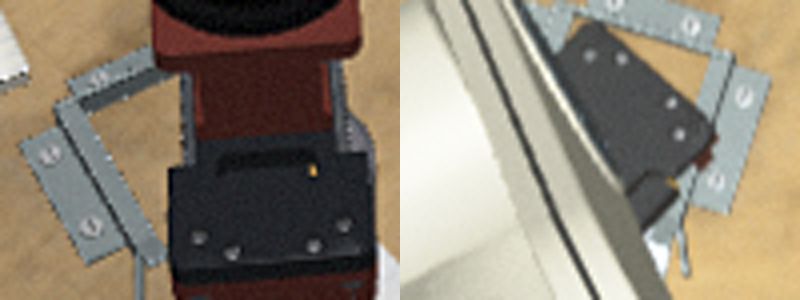

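The gripper hides most of the foot, so I'll measure it numerically from the mask instead.

```bash
python3 - <<'E'
from h import *
import pickle
s=pickle.load(open("scene0.pkl","rb"))
f=cv2.imread("pics/scene3.png");hsv=cv2.cvtColor(f,cv2.COLOR_BGR2HSV)
m=((hsv[...,1]<45)&(hsv[...,2]>185)).astype(np.uint8);m[:290]=0;m[390:]=0;m[:,:225]=0;m[:,340:]=0
n,l,st,_=cv2.connectedComponentsWithStats(m);print(st[1:][st[1:,4]>15])
ys,xs=np.nonzero(m);w=ray(s,np.c_[xs,ys],6)[:,:2]-[581,283]
c,sn=np.cos(-.296),np.sin(-.296)
b=np.c_[c*w[:,0]+sn*w[:,1],-sn*w[:,0]+c*w[:,1]]
k=np.abs(b[:,1])<45;b=b[k]
for y in range(-44,45,5):
    q=b[np.abs(b[:,1]-y)<2.5]; 
    if len(q):print("y",y,"xmin",q[:,0].min().round(1),"xmax",q[:,0].max().round(1))
for x in range(-125,-30,6):
    q=b[np.abs(b[:,0]-x)<3]
    if len(q):print("x",x,"y",q[:,1].min().round(1),q[:,1].max().round(1))
E
```

```text
[[262 331  54  39 507]]
y -44 xmin -180.5 xmax -84.1
y -39 xmin -115.2 xmax -81.7
y -34 xmin -116.7 xmax -91.2
y -29 xmin -116.7 xmax -99.0
y -24 xmin -117.4 xmax -103.7
y -19 xmin -118.2 xmax -107.5
y -14 xmin -118.9 xmax -109.8
y -9 xmin -119.6 xmax -111.3
y -4 xmin -119.6 xmax -112.0
y 1 xmin -120.3 xmax -111.3
y 6 xmin -121.0 xmax -110.5
y 11 xmin -121.7 xmax -107.5
y 16 xmin -122.4 xmax -100.6
y 21 xmin -121.6 xmax -93.8
y 26 xmin -120.9 xmax -79.1
y 31 xmin -114.2 xmax 9.6
x -125 y 17.9 17.9
x -119 y -33.6 28.2
x -113 y -42.0 28.8
x -107 y -44.3 29.5
x -101 y -43.8 29.8
x -95 y -42.9 30.9
x -89 y -42.5 31.7
x -83 y -41.6 31.9
x -77 y 26.4 32.5
```

The foot slid along the pads. It's now about 5–7 mm towards -y and yawed +0.11, with its corner caught on the flare. I'll recentre the fingers, re-grip a little lower, back off, then straighten.

```bash
python3 -m inch '[[[-8,0,0,0,0,0,80],[-8,-1,6,0,0,0,80],[-8,-1,6,0,0,0,80],[-8,-1,6,0,0,0,50],[-8,-1,6,0,0,0,30],[-8,-1,6,0,0,0,30],[-8,-1,6,0,0,0,30],[-8,-1,6,0,0,0,30],[-8,-1,6,0,0,0,30]]]'; python3 - <<'E'
from workcell import status;o=status.get_obs();print(o['ft_force'],o['moment'],o['width'])
E
```

```text
t: 9.5
ee_pos: [500.3, 302.3, 55.6]
orientation: [-2.862, -1.296, -0.0]
ft_force: [1.3, 0.2, -3.4]
width: 58.7
grasp_force: 30.0
[ 1.34940048  0.21385684 -3.39452269] [-0.03426666 -0.25382104 -0.02488642] 58.671073126253965
```

```bash
python3 -m inch '[[[-3,-6,0,0,0,0,30],[-5,-12,0,0,0,0.03,30],[-3,-14,0,0,0,0.07,30],[1,-16,0,0,0,0.11,30],[1,-16,0,0,0,0.11,30],[3,-11,0,0,0,0.11,30],[5,-6,0,0,0,0.11,30],[7,-1,0,0,0,0.11,30],[9,4,0,0,0,0.11,30],[10,6,0,0,0,0.11,30],[10,6,0,0,0,0.11,30]]]'; cat > st.py <<'E'
from h import *
def st(B=(581,283,-.296)):
    o=status.get_obs();c,s=np.cos(B[2]),np.sin(B[2]);d=o['ee_pos'][:2]-np.array(B[:2]);f=o['ft_force']
    X=R(o['orientation'])[:,0]
    print("bx,by",(c*d[0]+s*d[1]).round(1),(-s*d[0]+c*d[1]).round(1),"z",o['ee_pos'][2].round(1),"f",(c*f[0]+s*f[1]).round(1),(-s*f[0]+c*f[1]).round(1),f[2].round(1),"m",o['moment'].round(2),"yaw-b",(np.arctan2(X[1],X[0])-B[2]).round(3),"q6",o['qpos'][5].round(2),"t",o['t'])
if __name__=="__main__": st()
E
python3 st.py; python3 - <<'E'
from h import *
import pickle
im=grab("scene","pics/scene4.png")
hsv=cv2.cvtColor(im['frame'],cv2.COLOR_RGB2HSV)
m=((hsv[...,1]<45)&(hsv[...,2]>185)).astype(np.uint8);m[:290]=0;m[390:]=0;m[:,:225]=0;m[:,340:]=0
ys,xs=np.nonzero(m);w=ray(im,np.c_[xs,ys],6)[:,:2]-[581,283]
c,sn=np.cos(-.296),np.sin(-.296)
b=np.c_[c*w[:,0]+sn*w[:,1],-sn*w[:,0]+c*w[:,1]]
for y in range(-39,40,8):
    q=b[np.abs(b[:,1]-y)<2.5]; 
    if len(q):print("y",y,"xmin",q[:,0].min().round(1))
for x in range(-110,-50,8):
    q=b[(np.abs(b[:,0]-x)<3)&(abs(b[:,1])<42)]
    if len(q):print("x",x,"y",q[:,1].min().round(1),q[:,1].max().round(1))
E
```

```text
t: 10.6
ee_pos: [512.0, 305.5, 55.6]
orientation: [2.929, 1.137, 0.001]
ft_force: [0.3, -1.3, -3.8]
width: 58.4
grasp_force: 30.0
bx,by -72.6 1.4 z 55.6 f 0.7 -1.1 -3.8 m [-0.1  -0.19 -0.  ] yaw-b 1.036 q6 1.35 t 10.6
y -31 xmin -108.3
y -23 xmin -109.8
y -15 xmin -109.8
y -7 xmin -109.8
y 1 xmin -109.8
y 9 xmin -109.7
y 17 xmin -109.7
y 25 xmin -109.7
y 33 xmin -108.9
x -110 y -31.8 33.7
x -102 y -34.9 38.1
x -94 y -35.3 38.4
x -86 y -34.9 38.5
x -78 y -34.8 38.5
x -70 y -34.3 39.4
```

Straight, centred, and no contact force. Slide in.

```bash
python3 -m inch '[[[2,3.4,0,0,0,0,30],[4,7,0,0,0,0,30],[6.1,10.3,0,0,0,0,30],[8.2,13.8,0,0,0,0,30],[8.2,13.8,0,0,0,0,30]]]'; python3 st.py
```

```text
t: 11.15
ee_pos: [527.5, 301.0, 55.7]
orientation: [2.929, 1.137, 0.001]
ft_force: [0.5, -0.3, -3.6]
width: 58.8
grasp_force: 30.0
bx,by -56.5 1.6 z 55.7 f 0.6 -0.1 -3.6 m [-0.07 -0.09  0.01] yaw-b 1.037 q6 1.33 t 11.15
```

```bash
python3 -m inch '[[[2.5,4.3,0,0,0,0,30],[5.1,8.6,0,0,0,0,30],[7.6,12.9,0,0,0,0,30],[10.2,17.2,0,0,0,0,30],[12.7,21.5,0,0,0,0,30],[15.3,25.8,0,0,0,0,30],[17.8,30.1,0,0,0,0,30],[20.4,34.4,0,0,0,0,30],[22.4,37.8,0,0,0,0,30],[22.4,37.8,0,0,0,0,30]]]'; python3 st.py
```

```text
t: 12.15
ee_pos: [569.6, 288.2, 55.7]
orientation: [2.929, 1.137, 0.002]
ft_force: [0.6, -0.5, -2.1]
width: 58.5
grasp_force: 30.0
bx,by -12.4 1.6 z 55.7 f 0.7 -0.3 -2.1 m [-0.08 -0.15 -0.03] yaw-b 1.036 q6 1.28 t 12.15
```

Free so far. Now creep 1 mm per row to the stop.

```bash
python3 -m inch '[[[1,1.7,0,0,0,0,30],[2,3.4,0,0,0,0,30],[3.1,5.2,0,0,0,0,30],[4.1,6.9,0,0,0,0,30],[4.6,7.7,0,0,0,0,30],[4.6,7.7,0,0,0,0,30]]]'; python3 st.py
```

```text
t: 12.75
ee_pos: [577.5, 285.8, 55.7]
orientation: [2.929, 1.137, 0.0]
ft_force: [-0.3, -0.1, -2.6]
width: 58.8
grasp_force: 30.0
bx,by -4.1 1.6 z 55.7 f -0.2 -0.2 -2.6 m [-0.08  0.01  0.06] yaw-b 1.037 q6 1.27 t 12.75
```

```bash
python3 -m inch '[[[0.5,0.9,0,0,0,0,30],[1,1.7,0,0,0,0,30],[1.3,2.1,0,0,0,0,30],[1.3,2.1,0,0,0,0,30]]]'; python3 st.py
```

```text
t: 13.15
ee_pos: [579.7, 285.1, 55.7]
orientation: [2.929, 1.137, 0.0]
ft_force: [-0.9, 1.4, -2.1]
width: 58.8
grasp_force: 30.0
bx,by -1.8 1.6 z 55.7 f -1.2 1.0 -2.1 m [ 0.01  0.12 -0.05] yaw-b 1.037 q6 1.27 t 13.15
```

```bash
python3 -m inch '[[[0.5,0.9,0,0,0,0,30],[1,1.7,0,0,0,0,30],[1,1.7,0,0,0,0,30]]]'; python3 st.py
```

```text
t: 13.45
ee_pos: [581.7, 284.6, 55.7]
orientation: [2.928, 1.137, 0.0]
ft_force: [-0.6, -0.3, -2.5]
width: 58.9
grasp_force: 30.0
bx,by 0.2 1.7 z 55.7 f -0.5 -0.4 -2.5 m [ 0.05  0.07 -0.02] yaw-b 1.037 q6 1.27 t 13.45
```

```bash
python3 -m inch '[[[0.5,0.9,0,0,0,0,30],[1,1.7,0,0,0,0,30],[1,1.7,0,0,0,0,30]]]'; python3 st.py; python3 -m inch '[[[0.5,0.9,0,0,0,0,30],[1,1.7,0,0,0,0,30],[1,1.7,0,0,0,0,30]]]'; python3 st.py
```

```text
t: 13.75
ee_pos: [583.0, 284.2, 55.6]
orientation: [-2.928, -1.137, 0.001]
ft_force: [-3.5, 3.5, -1.1]
width: 58.7
grasp_force: 30.0
bx,by 1.6 1.7 z 55.6 f -4.4 2.3 -1.1 m [ 0.46  0.72 -0.03] yaw-b 1.037 q6 1.26 t 13.75
t: 14.05
ee_pos: [583.9, 283.8, 55.5]
orientation: [-2.928, -1.136, 0.004]
ft_force: [-8.8, 5.1, 0.6]
width: 59.1
grasp_force: 30.0
bx,by 2.5 1.6 z 55.5 f -9.9 2.3 0.6 m [0.72 1.31 0.  ] yaw-b 1.037 q6 1.26 t 14.05
```

The stop is felt at about 10 N. Ease off slightly, hold, then start turning anticlockwise.

```bash
python3 -m inch '[[[-0.5,-0.9,0,0,0,0,30],[-0.5,-0.9,0,0,0,0,30],[-0.5,-0.9,0,0,0,0,30],[-0.5,-0.9,0,0,0,-0.08,30],[-0.5,-0.9,0,0,0,-0.16,30],[-0.5,-0.9,0,0,0,-0.24,30],[-0.5,-0.9,0,0,0,-0.32,30],[-0.5,-0.9,0,0,0,-0.4,30],[-0.5,-0.9,0,0,0,-0.48,30],[-0.5,-0.9,0,0,0,-0.56,30],[-0.5,-0.9,0,0,0,-0.56,30]]]'; python3 st.py
```

```text
t: 15.15
ee_pos: [583.4, 283.9, 55.6]
orientation: [-2.497, -1.904, 0.002]
ft_force: [-6.1, 3.4, -1.3]
width: 59.2
grasp_force: 30.0
bx,by 2.0 1.6 z 55.6 f -6.8 1.4 -1.3 m [ 0.54  1.03 -0.06] yaw-b 1.599 q6 0.7 t 15.15
```

```bash
python3 -m inch '[[[0,0,0,0,0,-0.06,30],[0,0,0,0,0,-0.12,30],[0,0,0,0,0,-0.18,30],[0,0,0,0,0,-0.24,30],[0,0,0,0,0,-0.24,30]]]'; python3 st.py;  python3 -m inch '[[[0,0,0,0,0,-0.05,30],[0,0,0,0,0,-0.1,30],[0,0,0,0,0,-0.15,30],[0,0,0,0,0,-0.15,30]]]'; python3 st.py
```

```text
t: 15.65
ee_pos: [583.4, 283.9, 55.6]
orientation: [-2.252, -2.189, 0.002]
ft_force: [-6.2, 3.4, 0.3]
width: 59.1
grasp_force: 30.0
bx,by 2.0 1.5 z 55.6 f -6.9 1.4 0.3 m [ 0.57  0.99 -0.12] yaw-b 1.838 q6 0.46 t 15.65
t: 16.05
ee_pos: [582.8, 283.9, 55.5]
orientation: [-2.082, -2.35, 0.003]
ft_force: [-8.6, 3.8, 1.0]
width: 59.0
grasp_force: 30.0
bx,by 1.5 1.4 z 55.5 f -9.3 1.2 1.0 m [ 0.71  1.46 -0.09] yaw-b 1.988 q6 0.31 t 16.05
```

```bash
python3 -m inch '[[[0,0,0,0,0,-0.05,30],[0,0,0,0,0,-0.1,30],[0,0,0,0,0,-0.1,30]]]'; python3 st.py;  python3 -m inch '[[[0,0,0,0,0,-0.05,30],[0,0,0,0,0,-0.1,30],[0,0,0,0,0,-0.1,30]]]'; python3 st.py
```

```text
t: 16.35
ee_pos: [581.8, 284.1, 55.7]
orientation: [-1.963, -2.448, 0.005]
ft_force: [-12.4, 5.2, 6.3]
width: 59.1
grasp_force: 30.0
bx,by 0.4 1.3 z 55.7 f -13.3 1.3 6.3 m [ 0.92  2.28 -0.51] yaw-b 2.086 q6 0.21 t 16.35
t: 16.65
ee_pos: [581.4, 284.8, 55.8]
orientation: [-1.838, -2.541, 0.004]
ft_force: [-14.6, 7.8, 7.4]
width: 58.9
grasp_force: 30.0
bx,by -0.1 1.8 z 55.8 f -16.3 3.2 7.4 m [ 1.26  2.48 -0.91] yaw-b 2.185 q6 0.11 t 16.65
```

mz has risen to 0.9 N·m against about 0.2 of seal drag, so this is the dead stop. Back off about 2° and the side force, then start pulling.

```bash
python3 -m inch '[[[1.1,-1.6,0,0,0,0.04,30],[1.1,-1.6,0,0,0,0.04,30],[1.1,-1.6,-2,0,0,0.04,30],[1.1,-1.6,-4,0,0,0.04,30],[1.1,-1.6,-6,0,0,0.04,30],[1.1,-1.6,-6,0,0,0.04,30]]]'; python3 st.py
```

```text
t: 17.25
ee_pos: [581.2, 283.7, 60.8]
orientation: [-1.889, -2.508, 0.005]
ft_force: [-5.4, 0.6, -9.4]
width: 59.3
grasp_force: 30.0
bx,by -0.0 0.7 z 60.8 f -5.4 -1.0 -9.4 m [ 0.2   1.08 -0.41] yaw-b 2.146 q6 0.16 t 17.25
```

```bash
python3 -m inch '[[[0,0,-1.5,0,0,0,30],[0,0,-3,0,0,0,30],[0,0,-3,0,0,0,30]]]'; python3 st.py; python3 -m inch '[[[0,0,-1,0,0,0,30],[0,0,-2,0,0,0,30],[0,0,-2,0,0,0,30]]]'; python3 st.py
```

```text
t: 17.55
ee_pos: [581.4, 283.6, 64.5]
orientation: [-1.889, -2.509, 0.004]
ft_force: [-6.8, -0.5, -7.3]
width: 59.4
grasp_force: 30.0
bx,by 0.2 0.7 z 64.5 f -6.3 -2.5 -7.3 m [-0.09  1.31 -0.27] yaw-b 2.147 q6 0.16 t 17.55
t: 17.85
ee_pos: [583.8, 284.7, 68.2]
orientation: [1.888, 2.509, 0.004]
ft_force: [-3.8, 1.6, -2.6]
width: 59.1
grasp_force: 30.0
bx,by 2.2 2.4 z 68.2 f -4.1 0.4 -2.6 m [ 0.05  0.51 -0.  ] yaw-b 2.147 q6 0.16 t 17.85
```

It has risen 12 mm with low force, so it's unlocked. Continue straight up.

```bash
python3 -m inch '[[[0,0,-3,0,0,0,30],[0,0,-6,0,0,0,30],[0,0,-9,0,0,0,30],[0,0,-12,0,0,0,30],[0,0,-16,0,0,0,30],[0,0,-16,0,0,0,30]]]'; python3 st.py
```

```text
t: 18.45
ee_pos: [583.1, 284.5, 83.6]
orientation: [1.889, 2.509, 0.002]
ft_force: [-0.5, -0.2, -1.7]
width: 58.9
grasp_force: 30.0
bx,by 1.6 2.0 z 83.6 f -0.4 -0.3 -1.7 m [0.01 0.03 0.02] yaw-b 2.147 q6 0.16 t 18.45
```

The seal has let go and only the cover's weight remains. Lift clear, then carry to the open bench at (480,130).

```bash
python3 -m inch '[[[0,0,-20,0,0,0,30],[0,0,-45,0,0,0,30],[0,0,-70,0,0,0,30],[0,0,-85,0,0,0,30],[0,0,-90,0,0,0,30],[0,0,-90,0,0,0,30],[-20,-24,-90,0,0,0,30],[-45,-53,-90,0,0,0,30],[-70,-83,-90,0,0,0,30],[-95,-112,-90,0,0,0,30],[-115,-136,-90,0,0,0,30],[-120,-141,-90,0,0,0,30],[-120,-141,-60,0,0,0,30],[-120,-141,-30,0,0,0,30],[-120,-141,0,0,0,0,30],[-120,-141,20,0,0,0,30],[-120,-141,27,0,0,0,30],[-120,-141,30,0,0,0,30],[-120,-141,30,0,0,0,30]]]'; python3 st.py
```

```text
t: 20.35
ee_pos: [480.5, 130.2, 52.7]
orientation: [1.889, 2.51, 0.0]
ft_force: [-0.4, 0.3, -0.3]
width: 58.9
grasp_force: 30.0
bx,by -51.6 -175.5 z 52.7 f -0.5 0.1 -0.3 m [-0.03 -0.12  0.04] yaw-b 2.147 q6 -0.04 t 20.35
```

```bash
python3 -m inch '[[[0,0,1,0,0,0,30],[0,0,2,0,0,0,30],[0,0,2,0,0,0,30]]]'; python3 st.py;python3 -m inch '[[[0,0,0.7,0,0,0,30],[0,0,1.2,0,0,0,30],[0,0,1.2,0,0,0,30]]]'; python3 st.py
```

```text
t: 20.65
ee_pos: [480.5, 130.1, 51.3]
orientation: [1.889, 2.509, 0.001]
ft_force: [-0.2, 0.3, -1.3]
width: 59.0
grasp_force: 30.0
bx,by -51.5 -175.6 z 51.3 f -0.3 0.2 -1.3 m [-0.04 -0.09 -0.02] yaw-b 2.147 q6 -0.04 t 20.65
t: 20.95
ee_pos: [480.3, 130.0, 49.7]
orientation: [1.89, 2.509, 0.0]
ft_force: [-0.7, 1.0, 1.4]
width: 59.0
grasp_force: 30.0
bx,by -51.7 -175.7 z 49.7 f -0.9 0.8 1.4 m [-0.04 -0.06  0.01] yaw-b 2.147 q6 -0.04 t 20.95
```

Bench contact as expected. Release, retreat straight up and look.

```bash
python3 -m inch '[[[0,0,0,0,0,0,40],[0,0,0,0,0,0,60],[0,0,0,0,0,0,90],[0,0,0,0,0,0,100],[0,0,0,0,0,0,100],[0,0,-20,0,0,0,100],[0,0,-50,0,0,0,100],[0,0,-90,0,0,0,100],[0,0,-130,0,0,0,100],[0,0,-170,0,0,0,100],[-60,-60,-200,0,0,0,100],[-130,-80,-200,0,0,0,100],[-190,-90,-200,0,0,0,100],[-240,-90,-200,0,0,0,100],[-240,-90,-200,0,0,0,100]]]'; python3 - <<'E'
from h import *
grab("scene","pics/scene9.png");grab("top","pics/top9.png")
i=lambda f,a,b,x,y:cv2.resize(cv2.imread(f)[b:b+y,a:a+x],(400,300),interpolation=cv2.INTER_CUBIC)
cv2.imwrite("pics/z.png",np.vstack([np.hstack([i("pics/scene9.png",200,160,240,180),i("pics/top9.png",180,120,240,180)]),np.hstack([i("pics/scene9.png",210,250,100,75),i("pics/top9.png",190,178,90,67)])]))
E
```

```text
t: 22.45
ee_pos: [457.9, -111.3, 249.4]
orientation: [1.889, 2.509, 0.001]
ft_force: [0.2, 0.6, -0.2]
width: 87.7
grasp_force: 0.0
```

View pics/z.png

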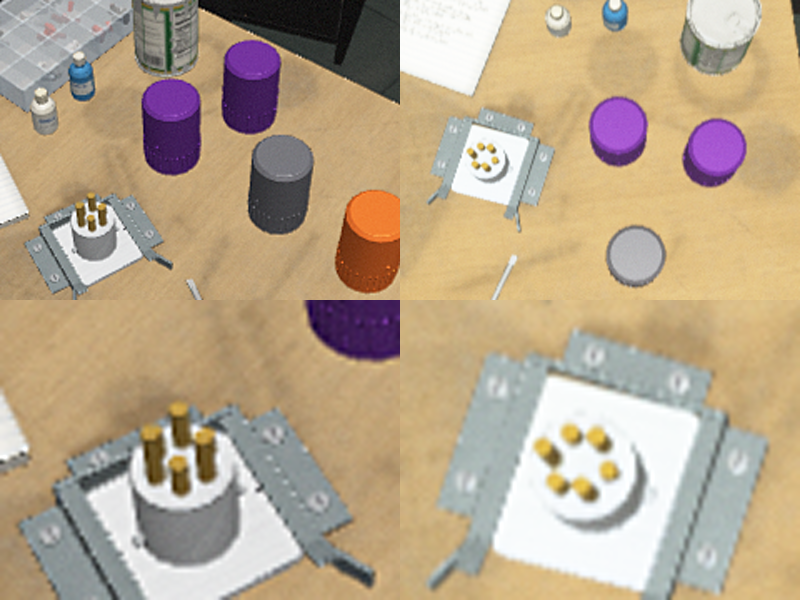

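The holder with its brass weights is in the bracket, the cover stands upright on open bench, and the bottles and tin are untouched. One numeric check of how far home the foot is.

```bash
python3 - <<'E'
from h import *
for n,sh in(("top",(3,-1.5)),("scene",(-3,2))):
    im=optics.get_image(n);hsv=cv2.cvtColor(im['frame'],cv2.COLOR_RGB2HSV)
    m=(hsv[...,1]<50)&(hsv[...,2]>195);ys,xs=np.nonzero(m);w=ray(im,np.c_[xs,ys],6)[:,:2]-[581,283]
    c,s=np.cos(-.296),np.sin(-.296);b=np.c_[c*w[:,0]+s*w[:,1],-s*w[:,0]+c*w[:,1]]
    b=b[(abs(b)<55).all(1)]
    for y in range(-25,26,10):
        q=b[abs(b[:,1]-y)<3]
        if len(q):print(n,"y",y,"xmin/max",q[:,0].min().round(1),q[:,0].max().round(1))
    for x in(-30,-20):
        q=b[abs(b[:,0]-x)<3]
        if len(q):print(n,"x",x,"y",q[:,1].min().round(1),q[:,1].max().round(1))
E
```

```text
top y -25 xmin/max -35.5 40.0
top y -15 xmin/max -35.9 52.9
top y -5 xmin/max -36.7 38.9
top y 5 xmin/max -37.1 38.5
top y 15 xmin/max -37.4 52.6
top y 25 xmin/max -38.2 37.9
top x -30 y -31.2 33.8
top x -20 y -53.9 52.5
scene y -25 xmin/max -36.3 42.7
scene y -15 xmin/max -36.4 33.9
scene y -5 xmin/max -37.6 37.3
scene y 5 xmin/max -37.8 43.9
scene y 15 xmin/max -38.0 34.2
scene y 25 xmin/max -39.1 33.8
scene x -30 y -30.0 32.3
scene x -20 y -30.4 51.2
```

```bash
python3 -c "
from workcell import ctrl
print(ctrl.close_job())"
```

```text
the job is handed in; nothing more can be done
None
```

The job is handed in with no verdict returned: the canister is open, the holder and its weights are within about 3 mm of home in the bracket, and the cover stands mouth down on open bench about 180 mm away, with the glue bottles and tin untouched.

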